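# Flip the ware-board tags so only full bins show green

### The arm

A 6-joint arm with a two-finger parallel gripper is mounted at the origin on the work surface. World frame = base frame: x ahead of the robot, y to its left, z up, the work surface at z = 0. Lengths are in mm, angles in rad, forces in N, time in s.
With the tool pointing down it reaches from about 275 to 750 mm from the base axis. Payload 10.2 kg.
Tool frame: the origin (TCP) lies at the very end of the fingers, on their centre line; the grasp point (between the pads) lies 19 mm behind it; z points along the fingers, y is the line along which they close (so a half turn about z gives the same grasp; the last joint's range is limited). The gripper opens to 85 mm and grips with 20 to 120 N. Pads are 22 mm wide; open, the fingers measure 114 mm over their backs; the gripper's body (76 mm by 85 mm) begins 54 mm behind the grasp point. The pads swing forward as they close: fully open they stand 13 mm farther back than shut.
Start: joints at [-1.477, 0.313, 1.498, -0, 1.331, -0.223], TCP at [163.539, -498.885, 231.294] pointing down, gripper open.
Joint ranges: [-2.94, 2.94], [-0.97, 2.17], [0.19, 2.56], [-1.23, 4.37], [0.02, 3.11], [-2.88, 2.88]. Speed limits (rad/s): [2.39, 2.39, 3.01, 3.14, 3.14, 3.14].

### API

Orientations are given as a unit quaternion [w, x, y, z].
In Python, from rig import monitor, eyes, job gives the robot as it stands. The module is installed in compiled form; this text tells all that it offers.
- The arm moves only by the tool send_rows, never from a script. Its argument "targets" is one flat list of numbers, 7 for each row, row after row: the turn, a rotation vector about the tool's x, y, z in degrees, then the shift along the tool's x, y, z in units of 60 mm (1.0 is 60 mm), then the opening, from -1 (shut) to 1 (fully open), so that 0 is half open. A call has 1 to 5 rows; each row shifts and turns the commanded pose from where the row before left it, along the tool's axes as they then stand; what a row does not reach is not made up. A row lasts 1/8 s, in which the tool goes at most 62.5 mm and 10.7 degrees, less where a joint would pass 70% of its speed; a pose out of reach is approached as far as the arm can. A call is refused whole if a number of a shift passes 1 or a number of a turn 10.7, either way. A call with a gripper value outside its range is refused whole. The fingers move at their own pace and stop on an object; "newtons" is the grip in N (left out, the last holds). Time passes only in rows, so rows that do not move let the fingers close. It gives the time, the measured TCP pose, the force, the opening and the grip force at its end, in the units of the state.
- monitor.sense(): the state, without advancing time (a new reading comes with each control period).
- eyes.capture(name): name is "side" or "top"; returns a dict with "img" (480x640x3 uint8, red, green, blue), "K" (3x3 intrinsics, pixels), "distortion" ([k1, k2, p1, p2, k3] as OpenCV has them; the pictures are not rectified), "R" (3x3) and "t" (3): a world point X has camera coordinates R X + t. Camera axes: x right, y down, z forward; pixel columns grow to the right and rows downward; lengths in mm; the calibration is good to about 2 mm. A picture is of the moment at which its call begins. There is no depth.
- job.finish_job(): hands the job in; it is judged then, once.
The state is a dict: "time_s": time; "joints": joint angles; "dq": joint speeds; "tau": joint torques, N m; "eef_pos": TCP position; "ee_rot": TCP orientation; "force": force on the tool from outside, world axes, zero at the start; "wrist_torque": the same for the moment, N m; "grip_width": opening from 0.0 (shut) to 1.0 (fully open); "grip_force": force on a finger pad.
Only numpy, scipy, OpenCV 4.12 (cv2) and the standard library are available. Lean on these libraries where they do the work, as an engineer would, in place of code of your own. Each camera call takes 0.05 s, during which the arm holds its last target. There are 200 camera calls.

### The job

Four grey bins stand in a row on the ware board, each with two round yellow felt places for cups and a hinged red/green status tag in front of it. With a fingertip, gently push tags over, without gripping or forcing them, so that every full bin (a cup on both of its places) has its tag leaning to the left as the robot sees it, green face up, and every bin that lacks a cup has its tag leaning to the right, red face up. Leave the cups, the bins and everything else where they stand.

Things in the scene. Friction and masses are not known exactly. Their poses are not given: they have to be found in the camera images.
- board: Plywood ware board, 420 x 560 x 12 mm, fixed to the table. Origin: on the table under the middle of the row of tags. Its x axis points away from the robot (from the tags to the bins), its y axis along the row to the robot's left. It reaches 140 mm before and 280 mm behind the origin. The four bins are spaced 135 mm apart along y at -202.5, -67.5, 67.5 and 202.5 mm, in any order.
- bin0: Fixed bin with tag bracket; all four alike, see also bin1 to bin3. Origin: on the board's top (12 mm above the table) right under the middle of the tag's hinge pin, which lies 55 mm above it along this body's x axis (x from tag to bin, away from the robot; y to the robot's left).
- tag0 (a joint): Hinge angle of bin0's tag, rad: 0 upright, +0.7 leaning 40 degrees to the left (bin's +y) on its stop, green face up; -0.7 leaning right (-y), red face up. 
- bin1: As bin0. The grey open bin is 98 mm wide, 28 mm high and spans x = 47.5 to 230 mm; its two cup places (yellow felt discs 74 mm across, 4 mm above the origin) are centred at x = 96 mm and x = 181 mm, y = 0.
- tag1 (a joint): Hinge angle of bin1's tag, rad: 0 upright, +0.7 leaning 40 degrees to the left (bin's +y) on its stop, green face up; -0.7 leaning right (-y), red face up. Behaves as tag0: weighs about 60 g, rests on a stop by its weight, moves at under 1 N pushed near its free edge, and falls onto the other stop by itself once some 10 degrees past upright.
- bin2: As bin0. The tag stands between two dark bracket posts at x = -38 and +38 mm with crossbars 36 mm wide in y, tops 69 mm above the origin; two thin stop bars lie 15 mm left and right of the hinge, tops 68 mm above the origin.
- tag2 (a joint): Hinge angle of bin2's tag, rad: 0 upright, +0.7 leaning 40 degrees to the left (bin's +y) on its stop, green face up; -0.7 leaning right (-y), red face up. Behaves as tag0. It goes over when the side of a closed finger, tip 20 to 25 mm above the hinge pin, is moved level along the bin's y from beyond the free edge to just past the pin.
- bin3: As bin0. The tag is a rigid flap 64 mm long along the hinge and 4 mm thick, its free edge 55 mm from the hinge pin; at rest that edge is 35 mm beside the pin and 42 mm above it.
- tag3 (a joint): Hinge angle of bin3's tag, rad: 0 upright, +0.7 leaning 40 degrees to the left (bin's +y) on its stop, green face up; -0.7 leaning right (-y), red face up. Behaves as tag0.
- cup0: Loose cream faience cup without handle, 60 mm high, 68 mm across at the rim, about 140 g, standing on one of the eight places. Origin: centre of its underside, z up.
- cup1: Loose cream faience cup without handle, 60 mm high, 68 mm across at the rim, about 140 g, standing on one of the eight places. Origin: centre of its underside, z up.
- cup2: Loose cream faience cup without handle, 60 mm high, 68 mm across at the rim, about 140 g, standing on one of the eight places. Origin: centre of its underside, z up.
- cup3: Loose cream faience cup without handle, 60 mm high, 68 mm across at the rim, about 140 g, standing on one of the eight places. Origin: centre of its underside, z up.
- cup4: Loose cream faience cup without handle, 60 mm high, 68 mm across at the rim, about 140 g, standing on one of the eight places. Origin: centre of its underside, z up.
- gap0: One of the three empty places: a bare yellow felt disc with no cup on it, flat on a bin's floor. Origin: its centre. Two may lie in one bin. The five other places hold a cup each.
- gap1: One of the three empty places: a bare yellow felt disc with no cup on it, flat on a bin's floor. Origin: its centre. Two may lie in one bin. The five other places hold a cup each.
- gap2: One of the three empty places: a bare yellow felt disc with no cup on it, flat on a bin's floor. Origin: its centre. Two may lie in one bin. The five other places hold a cup each.
- brush: Loose paint brush, 170 mm long, lying on the board before the tags. Origin at its underside. Not to be moved.
- jar: Loose small amber pigment jar, 44 mm across, 50 mm high, on the board before the tags. Origin: centre of underside. Not to be moved.
- stamp: Loose wooden hand stamp, 30 mm across, 68 mm high, at the right. Origin: centre of underside. Not to be moved.
- kidney: Loose flat orange rubber scraper, 50 x 85 x 8 mm, at the right. Origin: underside. Not to be moved.
- flask: Loose blue bottle, 56 mm across, 130 mm high, at the right. Origin: centre of underside. Not to be moved.

How it is judged:
By the outcome, as a careful person would: the job done as asked, in the order asked, and still so for the second after the job is handed in, with the robot touching nothing.
It also fails if it takes over 58 s, if anything falls off the work surface, if the arm or the gripper's body presses on something with over 40 N, if the wrist force passes 120 N, or if a joint passes its speed limit or range.

## Working session

There is one attempt and no reset: what is moved stays moved. The work goes in short steps, Python scripts to look and compute and a tool call to move; the robot and the scene stay as the last step left them, time stands still between calls to the robot, and variables do not carry over. Pictures are saved under pics/ and viewed, at most 10 in all, crops included, and the job is handed in when it is done.

Besides the shell and the picture viewer there is one more tool, called after "Call:" by a JSON object that holds its "api" and its "payload". send_rows: Moves the arm, as the interface text tells. Its arguments: {"type":"object","properties":{"targets":{"type":"array","items":{"type":"number"}},"newtons":{"type":"number"}},"required":["targets"]}

```bash
mkdir -p pics; python3 - <<'E'
from rig import monitor, eyes
import cv2, pickle
d={}
for n in ("top","side"):
    c=eyes.capture(n); d[n]=c
    cv2.imwrite(f"pics/{n}0.png",c["img"][:,:,::-1])
    print(n,c["K"],c["distortion"],c["R"],c["t"])
pickle.dump(d,open("c0.pkl","wb"))
s=monitor.sense();print(s["time_s"],s["eef_pos"],s["ee_rot"],s["grip_width"])
E
```

```text
top [[465.26969725   0.         310.25150869]
 [  0.         465.26969725 241.41480354]
 [  0.           0.           1.        ]] [-0.10333872  0.          0.          0.          0.        ] [[-0.01938737 -0.9997814   0.00782816]
 [-0.99303904  0.01834563 -0.11634823]
 [ 0.11617918 -0.01002936 -0.99317763]] [-123.60577959  560.36015638  897.76725094]
side [[504.99852618   0.         326.47191964]
 [  0.         504.99852618 240.18061325]
 [  0.           0.           1.        ]] [-0.07592672  0.          0.          0.          0.        ] [[ 0.97349219 -0.2280424  -0.01759585]
 [-0.14419091 -0.55217648 -0.82116388]
 [ 0.17754417  0.80193379 -0.57042113]] [-576.63362728   47.6552852  1116.05547204]
0.1 [ 163.51807021 -498.65473296  230.80000365] [-5.70578458e-04  9.87479978e-01  1.57743354e-01  3.06131918e-05] 0.9994833934270815
```

View pics/top0.png

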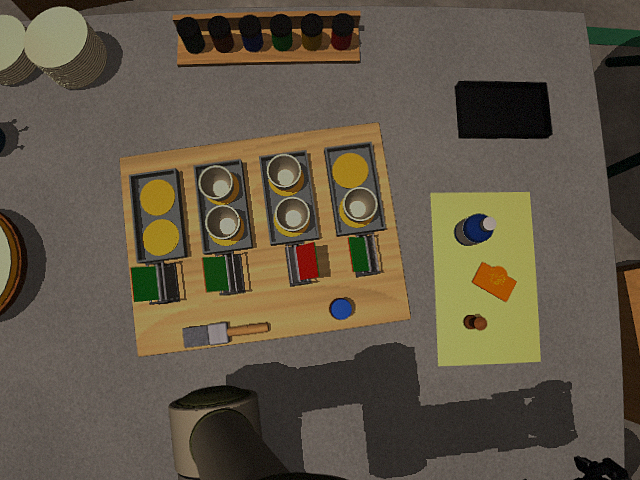

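View pics/side0.png

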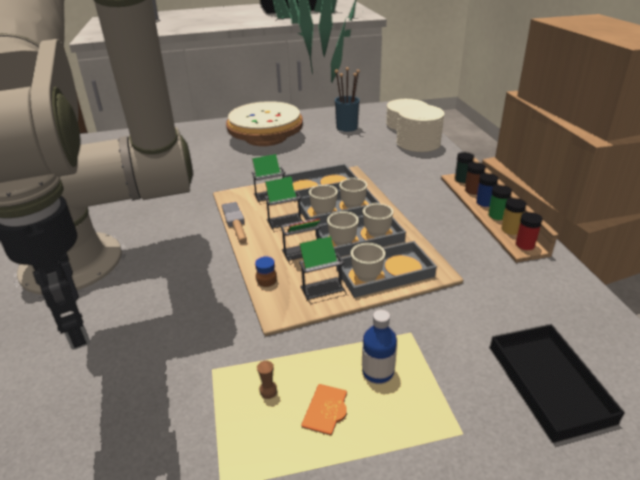

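The top view shows the four bins from left to right at image (160,215), (222,205), (288,198) and (354,190):
- A has two gaps and a green tag at (150,283), so its tag must go right.
- B is full and green at (220,273), so it stays.
- C is full and red at (307,262), so its tag must go left.
- D has one gap at (350,168) and a green tag at (358,253), so its tag must go right.

The side view agrees, with tag C seen edge-on at (302,228).

```bash
cat > h.py <<'E'
import cv2, numpy as np
def ray(c,px,z):
    u=cv2.undistortPoints(np.float64(px).reshape(-1,1,2),c["K"],np.float64(c["distortion"])).reshape(-1,2)
    R=np.array(c["R"]);o=-R.T@c["t"]
    d=np.c_[u,np.ones(len(u))]@R
    return o+d*((z-o[2])/d[:,2])[:,None]
def blobs(mask,amin):
    n,l,s,ce=cv2.connectedComponentsWithStats(mask.astype(np.uint8))
    return [(s[i,4],ce[i],s[i,:4]) for i in range(1,n) if s[i,4]>amin]
E
python3 - <<'E'
import pickle
from h import *
c=pickle.load(open("c0.pkl","rb"))["top"];im=c["img"]
hsv=cv2.cvtColor(im,cv2.COLOR_RGB2HSV);H,S,V=[hsv[...,i].astype(int) for i in range(3)]
# board
m=((H>8)&(H<22)&(S>70)&(V>90)).astype(np.uint8);m[:100]=0;m[370:]=0;m[:,425:]=0;m[:,:110]=0
m=cv2.morphologyEx(m,cv2.MORPH_OPEN,np.ones((3,3)))
pts=cv2.findNonZero(m);hull=cv2.convexHull(pts)
q=cv2.minAreaRect(ray(c,hull.reshape(-1,2),12)[:,:2].astype(np.float32).reshape(-1,1,2));print("board rect",q)
ctr=np.array(q[0]);yaws=[]
ys=q[2] if abs(q[2])<45 else q[2]-90
a=np.radians(ys);ex=np.array([np.cos(a),np.sin(a)]);ey=np.array([-ex[1],ex[0]])
O=ctr-70*ex;print("yaw",ys,"origin",O)
def loc(p):return [round(float((p[:2]-O)@ex),1),round(float((p[:2]-O)@ey),1)]
y=(H>20)&(H<26)&(S>200)&(V>120)&(np.arange(640)<400)[None]&(np.arange(480)>140)[:,None]
for A,ce,_ in blobs(y,400): print("disc",A,ce.round(),loc(ray(c,ce,16)[0]))
g=(H>45)&(H<80)&(S>120)&(V>40);r=((H<4)|(H>175))&(S>150)&(V>100)
for nm,mm in(("g",g),("r",r)):
    mm=mm&(np.arange(480)>220)[:,None]&(np.arange(480)<310)[:,None]&(np.arange(640)<420)[None]
    for A,ce,b in blobs(mm,80): print(nm,A,ce.round(),loc(ray(c,ce,88)[0]),b)
for i,yb in enumerate((202.5,67.5,-67.5,-202.5)): print("ABCD"[i],(O+ey*yb).round(1))
for yb in(262,-135): print(yb,(O+ey*yb).round(1))
E
```

```text
board rect ((573.4190673828125, -32.50579833984375), (420.5479736328125, 560.6871337890625), 6.8316755294799805)
yaw 6.8316755294799805 origin [503.91607455 -40.83250158]
disc 931 [350. 170.] [180.7, -201.7]
disc 922 [157. 197.] [180.5, 203.0]
disc 830 [160. 236.] [97.1, 204.9]
g 515 [358. 254.] [0.4, -184.2] [349 237  20  35]
g 734 [215. 273.] [0.7, 86.7] [203 257  26  35]
g 810 [144. 283.] [0.1, 222.7] [131 266  28  36]
r 592 [306. 261.] [0.5, -85.5] [296 242  22  38]
A [479.8 160.2]
B [495.9  26.2]
C [ 511.9 -107.9]
D [ 528.  -241.9]
262 [472.8 219.3]
-135 [ 520.  -174.9]
```

Call:
{"api": "send_rows", "payload": {"targets": [0, 0, 10, 0, 0, 0, -1, 0, 0, 1.3, 0, 0, 0, -1, 0, 0, 0, 0.8, -0.57, 0, -1, 0, 0, 0, 0.8, -0.57, 0, -1, 0, 0, 0, 0.8, -0.57, 0, -1]}}

```text
time_s: 0.72
eef_pos: [295.3, -378.5, 231.2]
ee_rot: [-0.0, 0.998, 0.061, 0.0]
force: [0.6, -0.6, -0.3]
grip_width: -0.001
grip_force: 0.0
```

Call:
{"api": "send_rows", "payload": {"targets": [0, 0, 0, 0.8, -0.57, 0, -1, 0, 0, 0, 0.8, -0.57, 0, -1, 0, 0, 0, 0.8, -0.57, 0, -1, 0, 0, 0, 0.8, -0.57, 0, -1, 0, 0, 0, 0, 0, 0, -1]}}

```text
time_s: 1.35
eef_pos: [470.4, -218.4, 231.0]
ee_rot: [-0.0, 0.998, 0.064, -0.0]
force: [0.2, -0.3, -0.1]
grip_width: 0.001
grip_force: 0.0
```

```bash
cat > w.py <<'E'
from rig import monitor
import numpy as np
from scipy.spatial.transform import Rotation as Ro
s=monitor.sense();a=np.radians(6.83);p=np.array(s["eef_pos"]);d=p[:2]-[503.9,-40.8]
w,x,y,z=s["ee_rot"];M=Ro.from_quat([x,y,z,w]).as_matrix()
print("t",s["time_s"],"board xy",(d@[np.cos(a),np.sin(a)]).round(1),(d@[-np.sin(a),np.cos(a)]).round(1),"z",p[2].round(1),"toolx yaw",np.degrees(np.arctan2(M[1,0],M[0,0])).round(2),"toolz",M[:,2].round(3),"grip",round(s["grip_width"],2),"F",np.round(s["force"],1))
E
python3 w.py
```

```text
t 1.35 board xy -54.4 -172.4 z 231.0 toolx yaw 7.31 toolz [-0.     0.001 -1.   ] grip 0.0 F [ 0.2 -0.3 -0.1]
```

Call:
{"api": "send_rows", "payload": {"targets": [0, 0, 0, 0.45, -0.31, 0, -1, 0, 0, 0, 0.45, -0.31, 0, -1, 0, 0, 0, 0, 0, 0.8, -1, 0, 0, 0, 0, 0, 0, -1]}}

```text
time_s: 1.85
eef_pos: [516.0, -177.5, 180.7]
ee_rot: [-0.002, 0.998, 0.06, -0.003]
force: [-0.2, -0.2, 0.3]
grip_width: 0.001
grip_force: 0.0
```

```bash
python3 w.py; python3 - <<'E'
from rig import eyes
import cv2
for n,(a,b,e,f) in {"top":(200,330,180,440),"side":(120,320,180,460)}.items():
    i=eyes.capture(n)["img"][a:b,e:f,::-1]
    cv2.imwrite(f"pics/{n}1.png",cv2.resize(i,None,fx=2.5,fy=2.5))
E
```

```text
t 1.85 board xy -4.2 -137.2 z 180.7 toolx yaw 6.92 toolz [-0.006  0.003 -1.   ] grip 0.0 F [-0.2 -0.2  0.3]
```

View pics/side1.png

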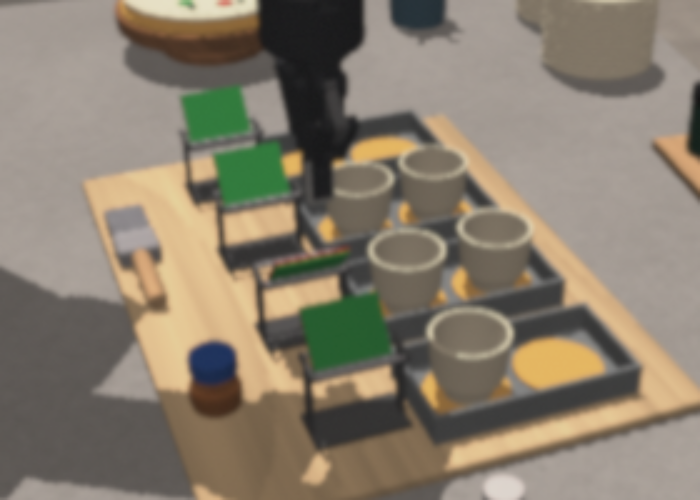

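The side view shows the shut fingertip at crop (320,195), above the gap between tags C (310,262) and D (350,335). Nothing has been disturbed.

Call:
{"api": "send_rows", "payload": {"targets": [0, 0, 0, 0, 0, 0.52, -1, 0, 0, 0, 0, 0, 0.52, -1, 0, 0, 0, 0, 0, 0.5, -1, 0, 0, 0, 0, 0, 0, -1, 0, 0, 0, 0, 0, 0, -1]}}

```text
time_s: 2.58
eef_pos: [518.7, -178.6, 93.2]
ee_rot: [0.001, 0.998, 0.06, 0.001]
force: [0.9, -0.6, -0.7]
grip_width: 0.003
grip_force: 0.0
```

```bash
python3 w.py
```

```text
t 2.575 board xy -1.7 -138.6 z 93.2 toolx yaw 6.84 toolz [ 0.003 -0.002 -1.   ] grip 0.0 F [ 0.9 -0.6 -0.7]
```

Call:
{"api": "send_rows", "payload": {"targets": [0, 0, 0, 0, 0.12, 0.04, -1, 0, 0, 0, 0, 0.12, 0, -1, 0, 0, 0, 0, 0.1, 0, -1, 0, 0, 0, 0, 0.1, 0, -1, 0, 0, 0, 0, 0.1, 0, -1]}}

```text
time_s: 3.2
eef_pos: [521.7, -210.4, 88.5]
ee_rot: [0.0, 0.998, 0.06, -0.0]
force: [-0.2, 0.0, 0.2]
grip_width: 0.002
grip_force: 0.1
```

Call:
{"api": "send_rows", "payload": {"targets": [0, 0, 0, 0, 0.1, 0, -1, 0, 0, 0, 0, 0.1, 0, -1, 0, 0, 0, 0, 0.1, 0, -1, 0, 0, 0, 0, 0.1, 0, -1, 0, 0, 0, 0, 0, 0, -1]}}

```text
time_s: 3.82
eef_pos: [524.5, -234.2, 88.4]
ee_rot: [0.0, 0.998, 0.06, 0.0]
force: [-0.8, 0.9, 0.4]
grip_width: -0.0
grip_force: 0.0
```

```bash
python3 w.py; python3 - <<'E'
from rig import eyes
import cv2
for n,(a,b,e,f) in {"top":(200,330,180,440),"side":(120,320,180,460)}.items():
    i=eyes.capture(n)["img"][a:b,e:f,::-1]
    cv2.imwrite(f"pics/{n}2.png",cv2.resize(i,None,fx=2.5,fy=2.5))
E
```

```text
t 3.825 board xy -2.6 -194.4 z 88.4 toolx yaw 6.82 toolz [ 0. -0. -1.] grip -0.0 F [-0.8  0.9  0.4]
```

View pics/side2.png

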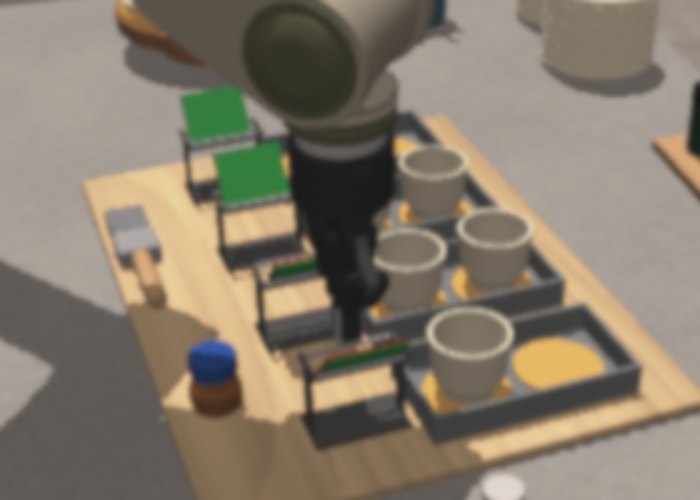

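Tag D has gone over: it now shows edge-on at crop (360,355), the same way the right-leaning tag C does. Next I go level to the left and push tag C over to the left.

Call:
{"api": "send_rows", "payload": {"targets": [0, 0, 0, 0.04, -0.45, 0, -1, 0, 0, 0, 0, -0.4, 0, -1, 0, 0, 0, 0, -0.12, 0, -1, 0, 0, 0, 0, -0.12, 0, -1, 0, 0, 0, 0, -0.1, 0, -1]}}

```text
time_s: 4.55
eef_pos: [518.4, -162.5, 88.5]
ee_rot: [0.0, 0.998, 0.06, 0.0]
force: [-0.4, 0.2, 0.1]
grip_width: -0.001
grip_force: 0.0
```

Call:
{"api": "send_rows", "payload": {"targets": [0, 0, 0, 0, -0.1, 0, -1, 0, 0, 0, 0, -0.1, 0, -1, 0, 0, 0, 0, -0.1, 0, -1, 0, 0, 0, 0, -0.1, 0, -1, 0, 0, 0, 0, -0.1, 0, -1]}}

```text
time_s: 5.18
eef_pos: [514.7, -132.3, 88.5]
ee_rot: [-0.0, 0.998, 0.06, -0.0]
force: [0.3, -0.8, 0.7]
grip_width: 0.001
grip_force: 0.1
```

```bash
python3 w.py
```

```text
t 5.175 board xy -0.2 -92.1 z 88.5 toolx yaw 6.86 toolz [-0.  0. -1.] grip 0.0 F [ 0.3 -0.8  0.7]
```

Call:
{"api": "send_rows", "payload": {"targets": [0, 0, 0, 0, -0.1, 0, -1, 0, 0, 0, 0, -0.1, 0, -1, 0, 0, 0, 0, -0.07, 0, -1, 0, 0, 0, 0, 0, 0, -1, 0, 0, 0, 0, 0, 0, -1]}}

```text
time_s: 5.8
eef_pos: [512.9, -116.8, 88.5]
ee_rot: [0.0, 0.998, 0.06, 0.0]
force: [-0.6, 0.3, -1.2]
grip_width: 0.001
grip_force: 0.0
```

```bash
python3 w.py; python3 - <<'E'
from rig import eyes
import cv2
a,b,e,f=(120,320,180,460)
i=eyes.capture("side")["img"][a:b,e:f,::-1]
cv2.imwrite(f"pics/side3.png",cv2.resize(i,None,fx=2.5,fy=2.5))
E
```

```text
t 5.8 board xy -0.1 -76.5 z 88.5 toolx yaw 6.85 toolz [ 0. -0. -1.] grip 0.0 F [-0.6  0.3 -1.2]
```

View pics/side3.png

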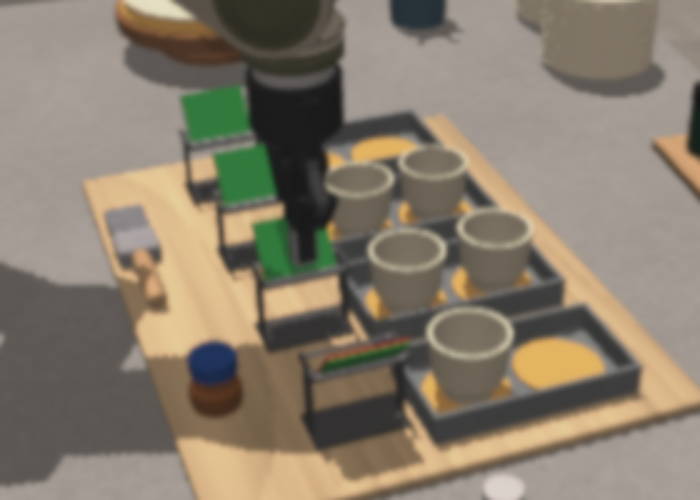

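Tag C has turned green at crop (290,248). I will lift clear and cross to the left of tag A.

Call:
{"api": "send_rows", "payload": {"targets": [0, 0, 0, 0, 0.1, 0, -1, 0, 0, 0, 0, 0, -0.8, -1, 0, 0, 0, 0, 0, -0.8, -1, 0, 0, 0, 0, -0.8, 0, -1, 0, 0, 0, 0, -0.95, 0, -1]}}

```text
time_s: 6.48
eef_pos: [501.1, -18.2, 185.0]
ee_rot: [0.0, 0.998, 0.059, 0.001]
force: [0.2, 0.5, -0.4]
grip_width: -0.004
grip_force: 0.0
```

Call:
{"api": "send_rows", "payload": {"targets": [0, 0, 0, 0, -0.95, 0, -1, 0, 0, 0, 0, -0.95, 0, -1, 0, 0, 0, 0, -0.95, 0, -1, 0, 0, 0, 0, -0.95, 0, -1, 0, 0, 0, 0, 0, 0, -1]}}

```text
time_s: 7.1
eef_pos: [473.2, 210.6, 184.5]
ee_rot: [-0.0, 0.998, 0.062, 0.0]
force: [0.2, -0.8, -0.0]
grip_width: -0.001
grip_force: 0.0
```

Call:
{"api": "send_rows", "payload": {"targets": [0, 0, 0, 0, 0, 0, -1, 0, 0, 0, 0, 0, 0, -1]}}

```text
time_s: 7.35
eef_pos: [474.3, 206.8, 184.5]
ee_rot: [0.0, 0.998, 0.059, 0.0]
force: [-0.3, 0.0, 0.4]
grip_width: -0.007
grip_force: 0.0
```

```bash
python3 w.py
```

```text
t 7.35 board xy 0.0 249.3 z 184.5 toolx yaw 6.75 toolz [ 0. -0. -1.] grip -0.01 F [-0.3  0.   0.4]
```

Call:
{"api": "send_rows", "payload": {"targets": [0, 0, 0, 0, -0.32, 0, -1, 0, 0, 0, 0, 0, 0, -1, 0, 0, 0, 0, 0, 0.5, -1, 0, 0, 0, 0, 0, 0.55, -1, 0, 0, 0, 0, 0, 0.53, -1]}}

```text
time_s: 7.98
eef_pos: [471.9, 225.8, 88.8]
ee_rot: [0.0, 0.998, 0.059, 0.0]
force: [1.3, -0.1, -0.2]
grip_width: 0.005
grip_force: 0.0
```

Call:
{"api": "send_rows", "payload": {"targets": [0, 0, 0, 0, 0, 0, -1, 0, 0, 0, 0, 0, 0, -1]}}

```text
time_s: 8.22
eef_pos: [472.4, 226.7, 91.0]
ee_rot: [-0.0, 0.998, 0.059, 0.001]
force: [0.5, 0.2, 0.1]
grip_width: -0.001
grip_force: 0.0
```

```bash
python3 w.py
```

```text
t 8.225 board xy 0.5 269.3 z 91.0 toolx yaw 6.82 toolz [ 0.002  0.    -1.   ] grip -0.0 F [0.5 0.2 0.1]
```

Call:
{"api": "send_rows", "payload": {"targets": [0, 0, 0, 0, 0.18, 0.03, -1, 0, 0, 0, 0, 0.1, 0, -1, 0, 0, 0, 0, 0.1, 0, -1, 0, 0, 0, 0, 0.1, 0, -1, 0, 0, 0, 0, 0.1, 0, -1]}}

```text
time_s: 8.85
eef_pos: [475.7, 192.1, 87.9]
ee_rot: [0.0, 0.998, 0.06, 0.0]
force: [-0.3, 0.8, 0.8]
grip_width: -0.004
grip_force: 0.1
```

Call:
{"api": "send_rows", "payload": {"targets": [0, 0, 0, 0, 0.1, 0, -1, 0, 0, 0, 0, 0.1, 0, -1, 0, 0, 0, 0, 0.1, 0, -1, 0, 0, 0, 0, 0.1, 0, -1, 0, 0, 0, 0, 0, 0, -1]}}

```text
time_s: 9.48
eef_pos: [478.6, 168.3, 87.9]
ee_rot: [0.0, 0.998, 0.059, -0.0]
force: [0.8, 0.4, -0.0]
grip_width: 0.0
grip_force: 0.0
```

```bash
python3 w.py; python3 - <<'E'
from rig import eyes
import cv2
a,b,e,f=(120,320,180,460)
i=eyes.capture("side")["img"][a:b,e:f,::-1]
cv2.imwrite(f"pics/side4.png",cv2.resize(i,None,fx=2.5,fy=2.5))
E
```

```text
t 9.475 board xy -0.2 210.6 z 87.9 toolx yaw 6.82 toolz [-0. -0. -1.] grip 0.0 F [ 0.8  0.4 -0. ]
```

View pics/side4.png

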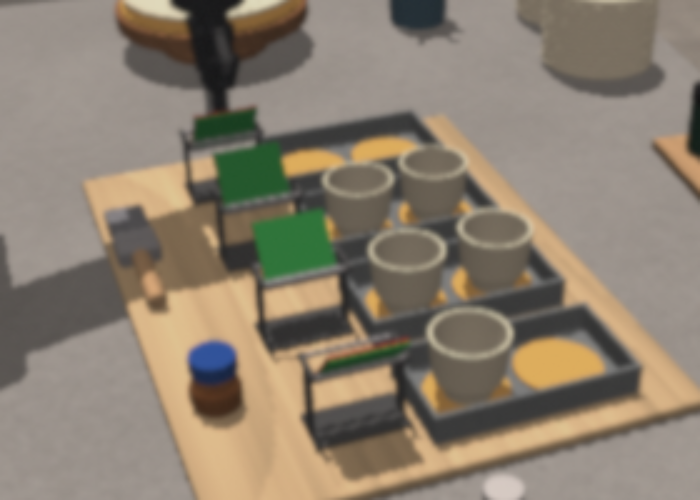

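Tag A at crop (225,122) is now foreshortened, leaning right. I will back off, lift, and check from the top.

Call:
{"api": "send_rows", "payload": {"targets": [0, 0, 0, 0, -0.15, 0, -1, 0, 0, 0, 0, 0, -0.8, -1, 0, 0, 0, 0, 0, -0.8, -1, 0, 0, 0, -0.8, 0, -0.5, -1, 0, 0, 0, -0.8, 0, -0.3, -1]}}

```text
time_s: 10.15
eef_pos: [381.1, 166.6, 233.1]
ee_rot: [-0.0, 0.998, 0.06, 0.001]
force: [-0.6, 0.6, 0.6]
grip_width: 0.003
grip_force: 0.0
```

Call:
{"api": "send_rows", "payload": {"targets": [0, 0, 0, -0.5, 0, 0, -1, 0, 0, 0, 0, 0, 0, -1, 0, 0, 0, 0, 0, 0, -1]}}

```text
time_s: 10.52
eef_pos: [352.9, 162.9, 232.0]
ee_rot: [-0.0, 0.998, 0.06, 0.0]
force: [0.4, -0.3, 0.3]
grip_width: 0.001
grip_force: 0.0
```

```bash
python3 w.py; python3 - <<'E'
from rig import eyes
import cv2
i=eyes.capture("top")["img"][110:370,110:550,::-1]
cv2.imwrite("pics/top5.png",cv2.resize(i,None,fx=1.8,fy=1.8))
E
```

```text
t 10.525 board xy -125.7 220.2 z 232.0 toolx yaw 6.87 toolz [ 0.  0. -1.] grip 0.0 F [ 0.4 -0.3  0.3]
```

View pics/top5.png

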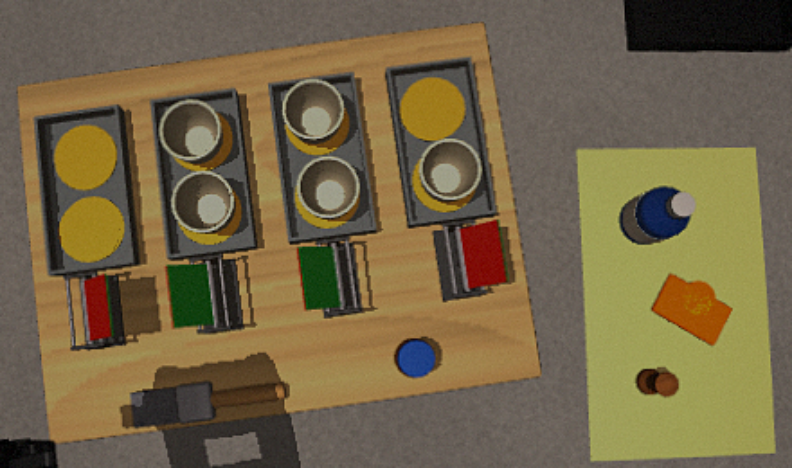

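From the top, A and D are red (crop (98,308) and (484,255)), and B and C are green (190,295) and (318,278). The cups and loose items are where they were. One numeric check of the tags' resting angles comes before handing in.

```bash
python3 - <<'E'
from rig import eyes
from h import *
c=eyes.capture("top");hsv=cv2.cvtColor(c["img"],cv2.COLOR_RGB2HSV);H,S,V=[hsv[...,i].astype(int) for i in range(3)]
a=np.radians(6.83);O=np.array([503.9,-40.8]);ey=np.array([-np.sin(a),np.cos(a)])
for nm,m in(("g",(H>45)&(H<80)&(S>120)&(V>40)),("r",((H<4)|(H>175))&(S>150)&(V>100))):
    m=m.copy();m[:220]=0;m[310:]=0;m[:,420:]=0
    for A,ce,b in blobs(m,30): print(nm,A,ce.round(),"tag-centre y",((ray(c,ce,88)[0][:2]-O)@ey).round(1))
# expected image points of tag A's free edge and pin, resting right
for yb in(202.5,-202.5):
  for dy,z in((0,67),(-35,109)):
    p=O+ey*(yb+dy);q,_=cv2.projectPoints(np.array([[*p,z]]),cv2.Rodrigues(np.array(c["R"]))[0],np.array(c["t"]),c["K"],np.float64(c["distortion"]))
    print(yb,dy,q.round(0).ravel(), (q.ravel()-[110,110])*1.8)
E
```

```text
g 632 [287. 264.] tag-centre y -48.6
g 731 [215. 273.] tag-centre y 86.8
r 691 [378. 251.] tag-centre y -221.3
r 374 [164. 281.] tag-centre y 185.5
202.5 0 [158. 282.] [ 87.01642764 310.39490554]
202.5 -35 [170. 279.] [107.60231919 304.63196717]
-202.5 0 [367. 254.] [461.8128124 258.8014982]
-202.5 -35 [388. 249.] [500.73040712 250.39343341]
```

All four tag centres lie 17–19 mm from their hinge pins on the correct side, so each tag is resting on its stop.

```bash
python3 -c "
from rig import job
print(job.finish_job())"
```

```text
the job is handed in; nothing more can be done
None
```

Job handed in at about 10.6 s: the two full bins (second and third from the left) show green and lean left, the two bins lacking cups (the outer ones) show red and lean right, and nothing else was moved.

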